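# Seat a carbide anvil with the press lever and lock it with the collar

### The arm

A 6-joint arm with a two-finger parallel gripper is mounted at the origin on the work surface. World frame = base frame: x ahead of the robot, y to its left, z up, the work surface at z = 0. Lengths are in m, angles in rad, forces in N, time in s.
With the tool pointing down it reaches from about 0.25 to 0.725 m from the base axis. Payload 4 kg.
Tool frame: the origin (TCP) lies on the centre line of the jaws, within the pads' length; the fingertips stand 22 mm ahead of it and the grasp point (between the pads) lies 3 mm ahead of it; z points along the fingers, y is the line along which they close (so a half turn about z gives the same grasp; the last joint's range is limited). The gripper opens to 85 mm and grips with 20 to 120 N. Pads are 22 mm wide; open, the fingers measure 114 mm over their backs; the gripper's body (76 mm by 85 mm) begins 54 mm behind the grasp point. The pads swing forward as they close: fully open they stand 13 mm farther back than shut.
Start: joints at [1.346, 0.241, 0.005, 1.335, 0, 1.571], TCP at [0.111, 0.487, 0.253] pointing down, gripper open.
Joint ranges: [-2.72, 2.72], [-1.05, 1.87], [-1.09, 1.28], [-1.99, 2.15], [-1.42, 1.44], [-3.14, 3.14]. Speed limits (rad/s): [2.79, 2.79, 3.14, 3.14, 3.14, 3.14].

### API

Orientations are given as a unit quaternion [x, y, z, w].
In Python, from workcell import bot gives the robot as it stands.
- The arm moves only by the shell command python3 -m inch 'ROWS'. ROWS is JSON, one flat list of numbers, 7 for each row, row after row: the shift along the world's x, y, z in mm, then the turn, a rotation vector about the world's x, y, z in rad, then the opening in per cent of the stroke, from 0 (shut) to 100 (fully open). A call has 1 to 8 rows; each row is the pose to reach, as a shift and turn from the pose commanded when the call began; what a row does not reach only later rows make up. A row lasts 1/12 s, in which the tool goes at most 41.7 mm and 7.16 degrees, less where a joint would pass 70% of its speed; a pose out of reach is approached as far as the arm can. A call with a gripper value outside its range is refused whole. The fingers move at their own pace and stop on an object; the grip force is fixed at half the most. Time passes only in rows, so rows that repeat a pose let the fingers close. It gives the time, the measured TCP pose, the force, the opening and the grip force at its end, in the units of the state.
- bot.get_obs(): the state, without advancing time (a new reading comes with each control period).
- bot.camera(name): name is "scene" or "top" or "wrist"; returns the picture (480x640x3 uint8, blue, green, red); there is no depth.
- bot.camera_info(name): a dict with "intrinsics" (3x3 intrinsics, pixels), "camera_from_world" (4x4, takes a point from world to camera coordinates); the wrist camera has in their place "hand_eye" (4x4, takes a point from camera to tool coordinates, whose origin is the TCP and whose axes are the flange's). Camera axes: x right, y down, z forward; pixel columns grow to the right and rows downward; lengths in m; the calibration is good to about 2 mm. A picture is of the moment at which its call begins: read the wrist's pose just before it. camera_info takes no time and is no camera call.
- bot.job_done(): hands the job in; it is judged then, once.
Trained networks look in the newest picture that a camera, given by its name, has taken for a name from the list of things; names that differ only in an ending like _2 or _b are one class to them, and where a whole thing is asked for, a point or a joint stands for the part that bears it (a point fixed in the world has none). Each returns a list of dicts, best first, with "confidence" (0 to 1); they miss things now and then, are a little off and sometimes report something else, mostly with a low value. They report only what shows in the picture. A call takes as long as a camera call.
- bot.silhouettes(camera, target): "mask" (480x640 bool, what is visible of it) and "uv" ([column, row] in pixels, amid what is visible of it).
- bot.spot_point(camera, target): "uv" ([column, row] in pixels: a listed point, or the origin of a listed thing).
The state is a dict: "clock": time; "joint_pos": joint angles; "joint_vel": joint speeds; "tau": joint torques, N m; "eef_pos": TCP position; "tool_rot": TCP orientation; "ft_force": force on the tool from outside, world axes, zero at the start; "ft_torque": the same for the moment, N m; "grip_width": finger opening in m; "grasp_force": force on a finger pad.
Only numpy, scipy, OpenCV 4.12 (cv2) and the standard library are available. Lean on these libraries where they do the work, as an engineer would, in place of code of your own. Each camera call takes 0.05 s, during which the arm holds its last target. There are 200 camera calls.

### The job

In the drawer, swing the hand press's lever so that its roller pushes the carbide anvil insert along the channel until it is fully home against the end stop. Then push the lock collar round by its upright tab until the tab's ear points squarely at the locked mark on the bed and the keeper tongue lies over the insert. Do not touch the insert itself with the robot, and leave the micrometer, thimble and bushing where they are.

Things in the scene. Friction and masses are not known exactly. Their poses are not given: they have to be found in the camera images.
- press: Cast-iron hand press, fixed. Its origin is on the drawer floor under the bed; its x, y axes are the bed's axes, z up. Bed: x -60..110, y -85..185 mm, top 30 mm above the origin. A channel 19 mm wide along y at x = 20 mm (fences 8 mm high) ends at an end stop (16 mm high above the bed) whose face is at y = 60 mm. The drawer floor is 3 mm above the bench; the drawer's walls are 60 mm high.
- insert_mid (a point): Centre of the bright carbide insert, a loose plain block 16 wide, 30 long, 18 mm high (about 110 g), standing on the bed in the channel, long side along the channel.
- seat (a point): Fixed point on the press, x = 20, y = 45, z = 39 mm in its frame: where the insert's centre is when the insert is fully home. The insert must travel 20 to 40 mm towards the press's +y to get there.
- pivot (a point): Centre of the lever's vertical hinge, fixed on the press at x = 85, y = 5 mm; the point is 58 mm above the press origin.
- lever (a joint): Lever angle (rad). At 0 the arm points along the press's -x; it grows as the arm swings towards the press's +y (clockwise from above); travel -0.75 to 0.45. Starts about -0.65 to -0.5; a roller (radius 8 mm) under the arm, 65 mm from the hinge, pushes the insert's rear face; the insert is home at about 0.26. Friction holds it where it is left (about 1 N at the knob).
- knob (a point): Middle of the lever's upright black handle knob: a cylinder of 18 mm diameter, 40 mm high, its axis 160 mm from the lever hinge; it spans 60 to 100 mm above the press origin and the point is 80 mm above it. The arm below it is 14 to 18 mm wide and spans 52 to 62 mm above the press origin.
- post (a point): Centre of the lock collar's vertical axis, fixed on the press at x = 20, y = 115 mm; the point is at the collar's top, 58 mm above the press origin. Collar ring: 48 mm diameter. Its post in the middle ends at 64 mm.
- collar (a joint): Lock collar angle (rad): 0 is exactly at the locked mark (ear and tab point along the press's +y from the post, keeper tongue along -y over the insert). It grows anticlockwise seen from above; starts 1.1 to 1.9, so lock it by turning it clockwise. It has no stop or click at the mark: travel -0.6 to 2.1. Friction holds it where it is left (about 2.5 N at the tab).
- tab (a point): Centre of the upright thumb tab on the collar's ear, 42 mm from the collar axis: a plate 22 mm long (radially), 8 mm thick, standing 58 to 86 mm above the press origin (the point is 72 mm above it). The ear below it reaches 54 mm from the axis; the tongue on the opposite side of the collar is 14 mm wide and reaches 78 mm from the axis, 2.5 mm above the insert's top.
- mark (a point): Locked mark: a raised steel bar 5 mm wide, 12 mm long, 4 mm high on the bed, pointing at the collar axis, its middle 61 mm from that axis. This point is the middle of its top.
- micrometer: Bystander: chrome C-shaped micrometer frame lying flat on the drawer floor, about 120 x 65 x 14 mm.
- thimble: Bystander: knurled black thimble standing on the drawer floor, 20 mm diameter, 44 mm high; origin at its underside.
- bushing: Bystander: bronze bushing standing on the drawer floor, 28 mm outside diameter, 24 mm high; origin at its underside.

How it is judged:
On the way, in this order (a step that is already met when the one before it is completed fails the run):
1. the insert is fully home while the collar is still unlocked (y of insert_mid in the frame of seat above -0.0025 m and distance between insert_mid and seat below 0.004 m and value of joint collar above 0.6 rad), for 0.2 s.
2. the collar stands at its locked mark (value of joint collar between -0.12 and 0.12 rad), for 0.2 s.
At the end, for the whole second after the job is handed in: The insert's centre is within 2.5 mm of fully home along the channel (4 mm in all), the collar is within 0.12 rad (7 degrees) of its locked mark, and both are at rest. The lever may be left anywhere (all of step 2 and y of insert_mid in the frame of seat above -0.0025 m and distance between insert_mid and seat below 0.004 m and velocity of joint collar between -0.05 and 0.05 rad/s and linear speed of insert below 0.01 m/s); the robot touches nothing.
It fails at once if the robot touches the insert (contact force between any of the fingers, the arm and insert above 0.5 N).
It fails at once if a bystander is moved more than 15 mm (distance of any of micrometer, thimble, bushing from where it was at the start of the episode above 0.015 m).
It also fails if it takes over 45 s, if anything falls off the work surface, if the arm or the gripper's body presses on something with over 40 N, if the wrist force passes 120 N, or if a joint passes its speed limit or range.

## Working session

There is one attempt and no reset: what is moved stays moved. The work goes in short steps, Python scripts to look and compute and a shell command to move; the robot and the scene stay as the last step left them, time stands still between calls to the robot, and variables do not carry over. Pictures are saved under pics/ and viewed, at most 10 in all, crops included, and the job is handed in when it is done.

```bash
mkdir -p pics
cat > h.py <<'E'
import numpy as np, cv2
from workcell import bot
def ray(cam,uv):
    i=bot.camera_info(cam);K=np.array(i["intrinsics"]);T=np.linalg.inv(np.array(i["camera_from_world"]))
    d=T[:3,:3]@np.linalg.solve(K,[uv[0],uv[1],1]);return T[:3,3],d/np.linalg.norm(d)
def atz(cam,uv,z):
    o,d=ray(cam,uv);return o+d*(z-o[2])/d[2]
E
python3 - <<'E'
from h import *
for c in("top","scene"):
    cv2.imwrite(f"pics/{c}0.png",bot.camera(c))
    print(c,bot.camera_info(c)["camera_from_world"])
    for n,z in dict(insert_mid=.042,seat=.042,pivot=.061,knob=.083,post=.061,tab=.075,mark=.037,thimble=.003,bushing=.003,micrometer=.003).items():
        r=bot.spot_point(c,n)
        for q in r[:2]: print(n,np.round(q["uv"],1),round(q["confidence"],2),atz(c,q["uv"],z).round(4))
print(bot.get_obs())
E
```

```text
top [[-0.022016   -0.99973795  0.00627109  0.03814556]
 [-0.99788212  0.02159024 -0.06136076  0.55490844]
 [ 0.06120928 -0.00760872 -0.99809595  0.74031924]
 [ 0.          0.          0.          1.        ]]
insert_mid [335.9 223.5] 0.45 [0.5734 0.0049 0.042 ]
insert_mid [273.5 290.7] 0.27 [0.4673 0.1076 0.042 ]
seat [312.4 224.5] 0.89 [0.5726 0.043  0.042 ]
pivot [339.6 181.4] 0.58 [ 0.6387 -0.0019  0.061 ]
pivot [233.8 298.3] 0.37 [0.458  0.1677 0.061 ]
knob [390.8 272.4] 0.59 [ 0.4933 -0.0754  0.083 ]
knob [269.5 219.7] 0.45 [0.5778 0.1078 0.083 ]
post [269.7 219.4] 0.62 [0.5804 0.1099 0.061 ]
tab [267.6 246.8] 0.82 [0.5367 0.1122 0.075 ]
tab [313.2 222.9] 0.36 [0.5722 0.0412 0.075 ]
mark [233.4 223.1] 0.72 [0.578  0.1718 0.037 ]
mark [273.4 292.1] 0.45 [0.4647 0.1083 0.037 ]
thimble [233.8 298.4] 0.71 [0.4536 0.1788 0.003 ]
bushing [273.8 291.8] 0.75 [0.4632 0.1112 0.003 ]
bushing [266.1 246.1] 0.57 [0.5408 0.1231 0.003 ]
micrometer [437.6 223.9] 0.61 [ 0.5724 -0.1705  0.003 ]
scene [[-7.43623734e-01  6.68598022e-01 -6.52933434e-04  3.99713397e-01]
 [ 5.82195760e-01  6.47045187e
[... 739 characters left out ...]
'joint_pos': array([ 1.34598379e+00,  2.40588461e-01,  4.99583199e-03,  1.33517473e+00,
       -2.24200623e-05,  1.57078067e+00]), 'joint_vel': array([ 4.80834004e-04, -5.73515204e-04, -2.02153253e-03, -2.64935639e-03,
       -7.34284302e-04,  1.97019689e-05]), 'tau': array([ 1.22234571e-03, -3.72220230e+01,  2.52695632e+01,  1.34248960e-03,
        2.64911915e-05, -9.03274554e-06]), 'eef_pos': array([0.11146955, 0.48742351, 0.25331064]), 'tool_rot': array([1.12161924e-01, 9.93689943e-01, 1.31349415e-05, 1.27640401e-05]), 'ft_force': array([-0.6519171, -0.5770837, -0.7688903]), 'ft_torque': array([-0.00701076,  0.05224935, -0.0652776 ]), 'grasp_force': 0.0, 'grip_width': 0.08572642771342279}
```

View pics/top0.png

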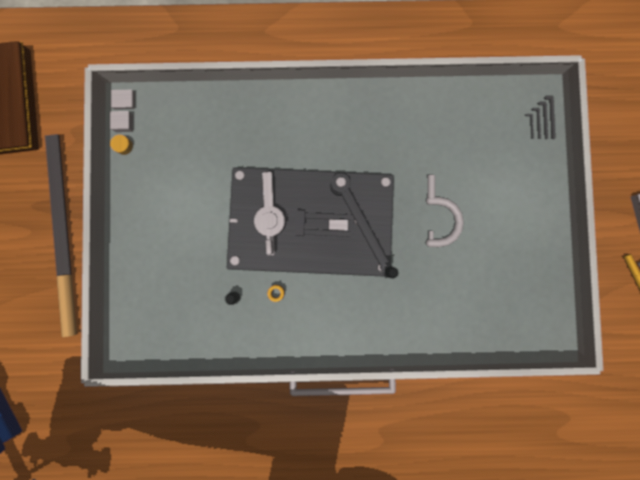

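View pics/scene0.png

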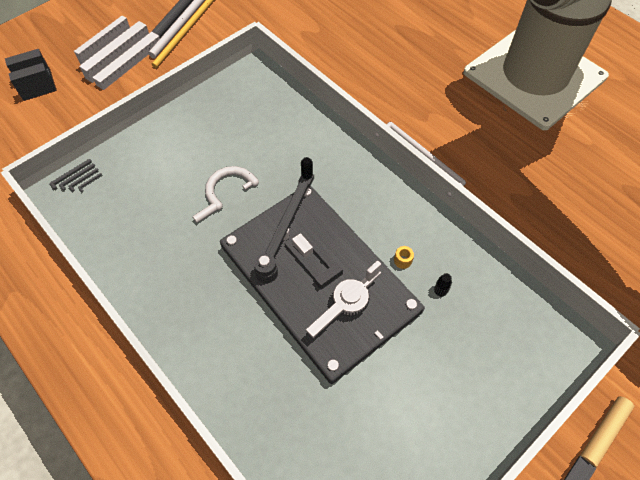

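Run:
```python
from h import *
from scipy.optimize import least_squares
# fit press pose from fixed points, both cams averaged
P=dict(seat=(20,45,[.5726,.043],[.5788,.0427]),pivot=(85,5,[.6387,-.0019],[.6418,.0003]),post=(20,115,[.5804,.1099],[.5764,.1177]),mark=(20,176,[.578,.1718],[.5833,.1718]))
L=np.array([[v[0],v[1]] for v in P.values()])/1000;W=np.array([np.mean(v[2:],axis=0) for v in P.values()])
R=lambda a:np.array([[np.cos(a),-np.sin(a)],[np.sin(a),np.cos(a)]])
s=least_squares(lambda p:((L@R(p[2]).T+p[:2])-W).ravel(),[.55,0,0]).x
print("press",s,((L@R(s[2]).T+s[:2])-W).round(4))
inv=lambda q:(np.array(q)-s[:2])@R(s[2])
k=inv([.4942,-.075]);d=k-[.085,.005];print("knob local",k,np.hypot(*d),"lever",np.arctan2(d[1],-d[0]))
t=inv([.5385,.112])-[.02,.115];print("tab",t,"collar",np.arctan2(-t[0],t[1]))
```

```text
press [ 0.55448311 -0.00199064 -0.03566678] [[ 0.0004 -0.0006]
 [-0.0006  0.0008]
 [ 0.0002 -0.0016]
 [ 0.0001  0.0014]]
knob local [-0.05764131 -0.07511258] 0.16359880448876327 lever -0.5117333385702986
tab [-0.04003776 -0.00165181] collar 1.6120291775192834
```

The top view shows the press at columns 230–393. The lever knob is at (391,272), the insert at (338,224), the collar post at (269,220) and its tab at (268,247), and the mark at (234,221). The scene view agrees with this. The bystanders sit outside the bed, so I'll cage the knob between half-open fingers.

```bash
r='385,-561,-60,0,0,0.35,50'; python3 -m inch '[385,-561,-60,0,0,0.35,50,385,-561,-60,0,0,0.35,50,385,-561,-60,0,0,0.35,50,385,-561,-60,0,0,0.35,50,385,-561,-60,0,0,0.35,50,385,-561,-60,0,0,0.35,50,385,-561,-60,0,0,0.35,50,385,-561,-60,0,0,0.35,50]'
```

```text
clock: 1.77
eef_pos: [0.2967, 0.2171, 0.2248]
tool_rot: [-0.063, 0.998, 0.0, 0.001]
ft_force: [1.4, 0.1, 1.0]
grip_width: 0.0427
grasp_force: 0.0
```

```bash
python3 -m inch '[199,-291,-30,0,0,0,50,199,-291,-30,0,0,0,50,199,-291,-30,0,0,0,50,199,-291,-30,0,0,0,50,199,-291,-30,0,0,0,50,199,-291,-30,0,0,0,50,199,-291,-30,0,0,0,50,199,-291,-30,0,0,0,50]'; python3 -m inch '[0,0,0,0,0,0,50,0,0,0,0,0,0,50,0,0,0,0,0,0,50]'
```

```text
clock: 2.43
eef_pos: [0.4844, -0.0575, 0.1963]
tool_rot: [-0.062, 0.998, 0.0, 0.0]
ft_force: [0.7, 1.2, 0.1]
grip_width: 0.0428
grasp_force: 0.0
clock: 2.68
eef_pos: [0.483, -0.0554, 0.196]
tool_rot: [-0.062, 0.998, 0.0, -0.001]
ft_force: [0.2, 0.2, 0.0]
grip_width: 0.0428
grasp_force: 0.0
```

```bash
cat >> h.py <<'E'
from scipy.spatial.transform import Rotation as Ro
def wray(uv,o):
    i=bot.camera_info("wrist");K=np.array(i["intrinsics"]);T=np.eye(4);T[:3,:3]=Ro.from_quat(o["tool_rot"]).as_matrix();T[:3,3]=o["eef_pos"]
    T=T@np.array(i["hand_eye"]);d=T[:3,:3]@np.linalg.solve(K,[uv[0],uv[1],1]);return T[:3,3],d
def watz(uv,z,o):
    p,d=wray(uv,o);return p+d*(z-p[2])/d[2]
E
python3 - <<'E'
from h import *
o=bot.get_obs();cv2.imwrite("pics/w1.png",bot.camera("wrist"));print(o["eef_pos"])
for n,z in dict(knob=.083,insert_mid=.042,seat=.042,pivot=.061).items():
    for q in bot.spot_point("wrist",n)[:2]: print(n,np.round(q["uv"]),round(q["confidence"],2),watz(q["uv"],z,o).round(4))
E
```

```text
[ 0.48302742 -0.05543131  0.19596199]
knob [275. 262.] 0.96 [ 0.4936 -0.0779  0.083 ]
knob [538. 348.] 0.23 [0.5322 0.1009 0.083 ]
insert_mid [371. 352.] 0.83 [0.5746 0.0013 0.042 ]
seat [421. 356.] 0.92 [0.574  0.0416 0.042 ]
pivot [353. 432.] 0.85 [ 0.6365 -0.0047  0.061 ]
```

```bash
python3 -m inch '[11,-21,-10,0,0,0,50,11,-21,-40,0,0,0,50,11,-21,-70,0,0,0,50,11,-21,-95,0,0,0,50,11,-21,-103,0,0,0,50,11,-21,-103,0,0,0,50]'; python3 -c '
from h import *
cv2.imwrite("pics/w2.png",bot.camera("wrist"));print(bot.get_obs()["ft_force"])'
```

```text
clock: 3.43
eef_pos: [0.4925, -0.0754, 0.0915]
tool_rot: [-0.063, 0.998, 0.001, -0.002]
ft_force: [-0.3, -0.1, 0.1]
grip_width: 0.0427
grasp_force: 0.0
[ 1.31826884 -0.51107417  0.85747041]
```

View pics/w2.png

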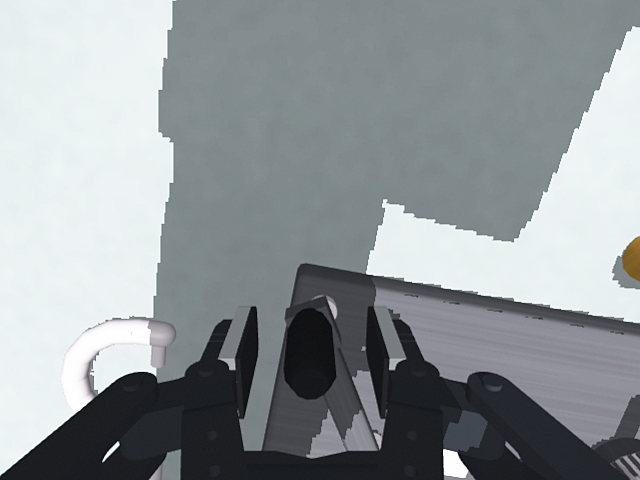

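The knob (310,350) sits centred between the pads (240 and 385), so I'll swing it along its arc.

```bash
python3 -m inch '[-1,8,0,0,0,0,50,-3,15,0,0,0,0,50,-9,29,0,0,0,0,50,-14,45,0,0,0,0,50,-18,60,0,0,0,0,50,-20,76,0,0,0,0,50,-20,92,0,0,0,0,50,-20,92,0,0,0,0,50]'
python3 - <<'E'
from h import *
o=bot.get_obs();print(o["eef_pos"]);bot.camera("wrist");bot.camera("top");bot.camera("scene")
for c in("top","scene"):
  for n,z in dict(knob=.083,insert_mid=.042,seat=.042).items():
    for q in bot.spot_point(c,n)[:1]: print(c,n,np.round(q["uv"]),round(q["confidence"],2),atz(c,q["uv"],z).round(4))
E
```

```text
clock: 4.15
eef_pos: [0.4751, 0.0183, 0.095]
tool_rot: [-0.064, 0.998, 0.001, 0.001]
ft_force: [1.0, -0.8, 0.3]
grip_width: 0.0423
grasp_force: 0.0
[0.47507049 0.01834768 0.09500573]
top insert_mid [321. 222.] 0.72 [0.5766 0.0285 0.042 ]
top seat [311. 225.] 0.83 [0.5723 0.0459 0.042 ]
scene knob [357. 196.] 0.72 [0.4752 0.0114 0.083 ]
scene insert_mid [311. 254.] 0.51 [0.5727 0.0216 0.042 ]
scene seat [318. 263.] 0.57 [0.5758 0.0394 0.042 ]
```

```bash
python3 -m inch '[0,4,0,0,0,0,50,1,8,0,0,0,0,50,1,12,0,0,0,0,50,2,16,0,0,0,0,50,2,20,0,0,0,0,50,3,24,0,0,0,0,50,4,28,0,0,0,0,50,5,32,0,0,0,0,50]';  python3 -m inch '[0,2,0,0,0,0,50,1,4,0,0,0,0,50,1,6,0,0,0,0,50,2,8,0,0,0,0,50]'
```

```text
clock: 5.27
eef_pos: [0.4794, 0.0481, 0.0933]
tool_rot: [-0.063, 0.998, -0.0, -0.0]
ft_force: [0.3, -1.6, -0.7]
grip_width: 0.0427
grasp_force: 0.6
clock: 5.6
eef_pos: [0.4815, 0.0557, 0.0933]
tool_rot: [-0.063, 0.998, -0.0, -0.0]
ft_force: [-1.2, -1.3, 0.1]
grip_width: 0.0425
grasp_force: 0.6
```

```bash
python3 -m inch '[0,1,0,0,0,0,50,0,2,0,0,0,0,50,1,3,0,0,0,0,50,1,4,0,0,0,0,50]';  python3 -m inch '[0,1,0,0,0,0,50,0,2,0,0,0,0,50,0,2,0,0,0,0,50]'
```

```text
clock: 5.93
eef_pos: [0.4827, 0.0596, 0.0934]
tool_rot: [-0.062, 0.998, -0.0, 0.0]
ft_force: [-0.0, -1.5, -0.9]
grip_width: 0.0431
grasp_force: 0.8
clock: 6.18
eef_pos: [0.483, 0.061, 0.0933]
tool_rot: [-0.062, 0.998, -0.001, 0.0]
ft_force: [2.1, -4.5, -1.3]
grip_width: 0.0426
grasp_force: 2.4
```

```bash
python3 -m inch '[0,1,0,0,0,0,50,0,2,0,0,0,0,50,0,2,0,0,0,0,50]'
python3 - <<'E'
from h import *
for c in("top","scene"):
  im=bot.camera(c)
  for n,z in dict(knob=.083,insert_mid=.042,seat=.042).items():
    for q in bot.spot_point(c,n)[:1]: print(c,n,np.round(q["uv"]),round(q["confidence"],2),atz(c,q["uv"],z).round(4))
  if c=="scene": cv2.imwrite("pics/s3.png",cv2.resize(im[200:340,240:420],None,fx=4,fy=4,interpolation=2))
E
```

```text
clock: 6.43
eef_pos: [0.4832, 0.0616, 0.0933]
tool_rot: [-0.062, 0.998, -0.002, 0.0]
ft_force: [2.8, -8.5, -1.3]
grip_width: 0.0424
grasp_force: 4.5
top insert_mid [340. 239.] 0.63 [ 0.5487 -0.0012  0.042 ]
top seat [312. 225.] 0.78 [0.5713 0.0443 0.042 ]
scene knob [372. 219.] 0.69 [0.4856 0.0548 0.083 ]
scene insert_mid [320. 265.] 0.82 [0.5754 0.0438 0.042 ]
scene seat [318. 266.] 0.92 [0.5782 0.0421 0.042 ]
```

View pics/s3.png

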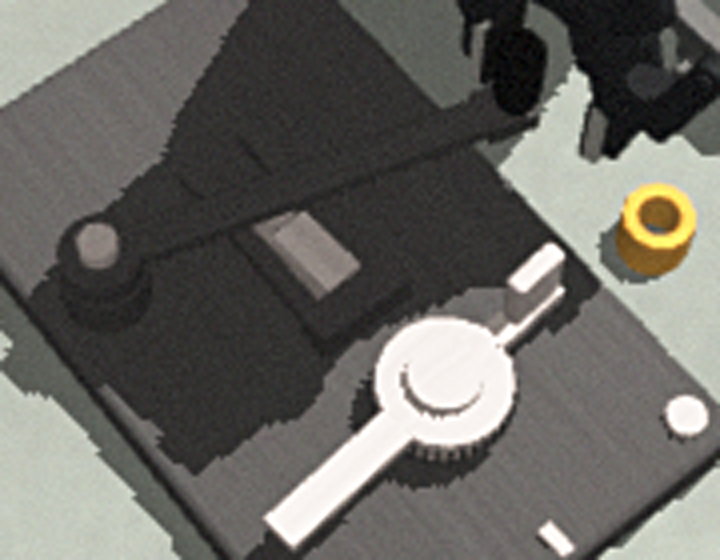

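The insert's front end meets the end stop at crop pixel (320,298) and the force is climbing steeply, so it is home. Next I'll draw the lever back a little to clear the tongue, then lift out.

```bash
python3 -m inch '[-2,-12,0,0,0,0,50,-4,-28,0,0,0,0,50,-6,-44,0,0,0,0,50,-5,-32,0,0,0,0,50,-5,-32,20,0,0,0,50,-5,-32,55,0,0,0,50,-5,-32,95,0,0,0,50]'; python3 -m inch '[8,25,5,0,0,-0.1,35,16,45,5,0,0,-0.1,35,16,50,5,0,0,-0.1,35,16,50,5,0,0,-0.1,35,16,50,5,0,0,-0.1,35]'
python3 - <<'E'
from h import *
o=bot.get_obs();im=bot.camera("wrist");cv2.imwrite("pics/w4.png",im);print(o["eef_pos"])
for n,z in dict(tab=.075,insert_mid=.042,seat=.042,post=.061,mark=.037,pivot=.061).items():
    for q in bot.spot_point("wrist",n)[:1]: print(n,np.round(q["uv"]),round(q["confidence"],2),watz(q["uv"],z,o).round(4))
E
```

```text
clock: 7.42
eef_pos: [0.4752, 0.0324, 0.1875]
tool_rot: [-0.063, 0.998, 0.001, -0.003]
ft_force: [2.4, 0.1, -1.0]
grip_width: 0.0425
grasp_force: 0.0
clock: 7.83
eef_pos: [0.4925, 0.0819, 0.1927]
tool_rot: [-0.013, 1.0, 0.0, -0.001]
ft_force: [-0.3, -0.3, -0.2]
grip_width: 0.0297
grasp_force: 0.0
[0.49252212 0.08188914 0.19274484]
tab [352. 313.] 0.82 [0.5366 0.1085 0.075 ]
insert_mid [438. 176.] 0.45 [0.4506 0.1635 0.042 ]
post [348. 354.] 0.75 [0.5775 0.1088 0.061 ]
mark [424. 350.] 0.59 [0.588  0.1716 0.037 ]
```

View pics/w4.png

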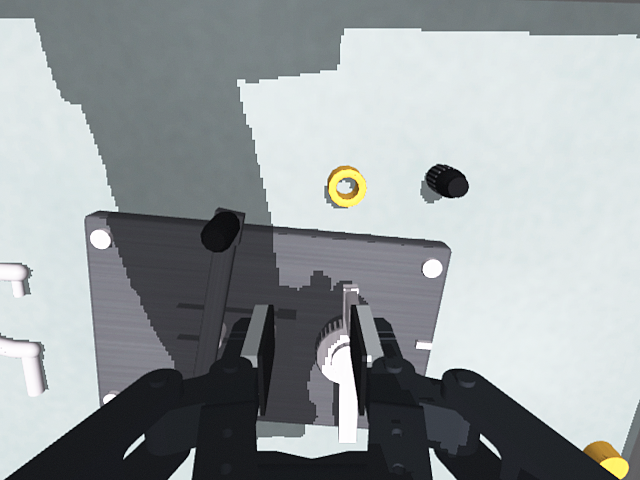

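The tab is at about (352,313), half hidden by the right pad, the collar post at (340,360) and the mark at (424,346). The lever is clear. Next I'll straddle the tab.

```bash
python3 -m inch '[25,16,0,0,0,0,35,45,28,0,0,0,0,35,45,28,-20,0,0,0,35,45,28,-50,0,0,0,35,45,28,-80,0,0,0,35,45,28,-98,0,0,0,35,45,28,-98,0,0,0,35]'; python3 -c '
from h import *
cv2.imwrite("pics/w5.png",bot.camera("wrist"));print(bot.get_obs()["ft_force"])'
```

```text
clock: 8.77
eef_pos: [0.535, 0.1086, 0.0907]
tool_rot: [-0.012, 1.0, -0.001, -0.005]
ft_force: [-0.2, -0.6, -0.3]
grip_width: 0.0298
grasp_force: 0.0
[-0.30238722  0.21428334  0.27475213]
```

View pics/w5.png

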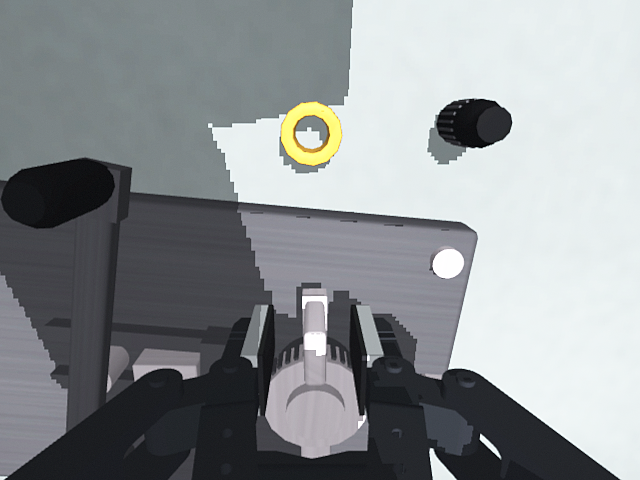

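The tab (315,330) is centred between the pads (258 and 365), so I'll work out the arc.

Run:
```python
import numpy as np
post=np.array([578,111.5]);s=np.array([535,108.8]);f0=3.16
pos=lambda t,l:post+42.5*np.array([np.cos(f0-t-l),np.sin(f0-t-l)])
T=[0]+[.1*i for i in range(1,17)]
prev=s;base=s;bt=0
for i,t in enumerate(T):
    p=pos(t,.086)
    if i in(8,15): base=prev;bt=T[i-1];print('--')
    print(np.round(p-base,1),round(-(t-bt),2));prev=p
```

```text
[0.6 5.6] 0
[1.1 9.8] -0.1
[ 2.  13.9] -0.2
[ 3.3 18. ] -0.3
[ 5.1 21.9] -0.4
[ 7.2 25.5] -0.5
[ 9.6 29. ] -0.6
[12.4 32.2] -0.7
--
[3.1 2.9] -0.1
[6.5 5.5] -0.2
[10.1  7.7] -0.3
[13.9  9.6] -0.4
[17.9 11. ] -0.5
[22.  12.1] -0.6
[26.2 12.8] -0.7
--
[4.2 0.2] -0.1
[8.5 0. ] -0.2
```

```bash
python3 -m inch '[0,2,0,0,0,0,18,0,2,0,0,0,0,18,1,5,0,0,0,0,18,1,10,0,0,0,-0.1,18,2,14,0,0,0,-0.2,18,3.5,18,0,0,0,-0.3,18,5,22,0,0,0,-0.4,18,7,25.5,0,0,0,-0.5,18]'; python3 -c '
from h import *
cv2.imwrite("pics/w6.png",bot.camera("wrist"))'
```

```text
clock: 9.48
eef_pos: [0.547, 0.1342, 0.0972]
tool_rot: [0.238, 0.971, -0.001, 0.002]
ft_force: [1.1, -5.1, 0.3]
grip_width: 0.015
grasp_force: 1.8
```

View pics/w6.png

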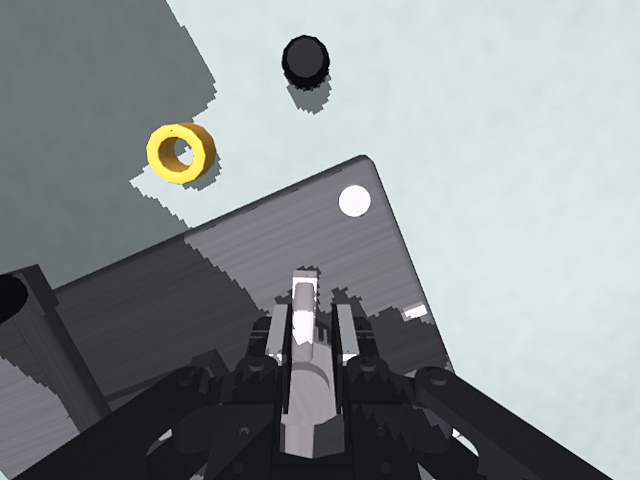

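The tab sits between the pads at (305,310) and follows the push. The mark is at (415,312).

```bash
python3 -m inch '[-1,3,0,0,0,-0.1,18,1.5,6,0,0,0,-0.2,18,4.5,9,0,0,0,-0.3,18,8,11.5,0,0,0,-0.4,18,11.5,14,0,0,0,-0.5,18,15,15.5,0,0,0,-0.6,18,19,17,0,0,0,-0.7,18,23,18,0,0,0,-0.8,18]'
python3 - <<'E'
from h import *
for c in("wrist","top","scene"):
  o=bot.get_obs();im=bot.camera(c)
  if c=="wrist":cv2.imwrite("pics/w7.png",im)
  for n,z in dict(tab=.075,post=.061,mark=.037,insert_mid=.042,seat=.042).items():
    for q in bot.spot_point(c,n)[:1]: print(c,n,np.round(q["uv"]),round(q["confidence"],2),(watz(q["uv"],z,o) if c=="wrist" else atz(c,q["uv"],z)).round(4))
E
```

```text
clock: 10.2
eef_pos: [0.5683, 0.1535, 0.0965]
tool_rot: [0.596, 0.803, 0.0, -0.0]
ft_force: [-2.2, 0.1, 1.2]
grip_width: 0.0155
grasp_force: 1.2
wrist tab [302. 328.] 0.93 [0.5648 0.1499 0.075 ]
wrist post [311. 392.] 0.78 [0.5799 0.1113 0.061 ]
wrist mark [355. 263.] 0.76 [0.5844 0.1694 0.037 ]
top tab [242. 228.] 0.62 [0.5661 0.1506 0.075 ]
top post [268. 221.] 0.73 [0.5773 0.113  0.061 ]
top insert_mid [316. 222.] 0.62 [0.5759 0.0376 0.042 ]
top seat [310. 224.] 0.73 [0.5743 0.0465 0.042 ]
scene tab [378. 304.] 0.76 [0.569  0.1497 0.075 ]
scene post [352. 296.] 0.92 [0.5811 0.1143 0.061 ]
scene mark [376. 333.] 0.61 [0.5867 0.1685 0.037 ]
scene insert_mid [317. 263.] 0.67 [0.5764 0.0375 0.042 ]
scene seat [319. 266.] 0.75 [0.5771 0.0436 0.042 ]
```

View pics/w7.png

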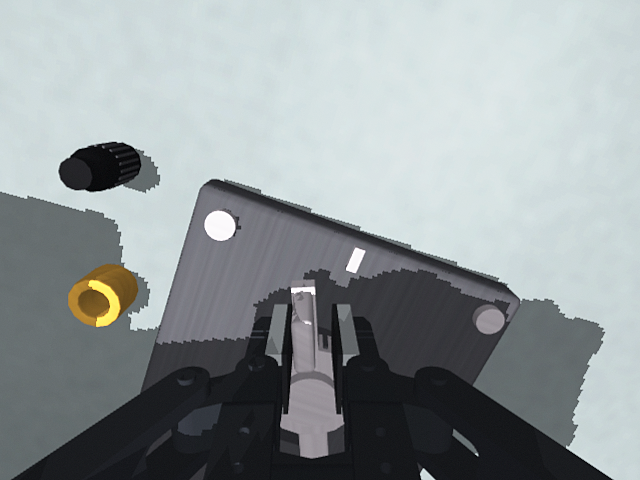

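The tab is between the pads at (302,328) and the mark is at (355,262), still about 0.35 rad to go. The insert reads 6 mm short now, so I'll check that in the scene view.

Run:
```python
from h import *
a=bot.camera("scene")[215:315,265:385];cv2.imwrite("pics/s8.png",cv2.resize(a,None,fx=6,fy=6,interpolation=2))
```

```text
(no output)
```

View pics/s8.png

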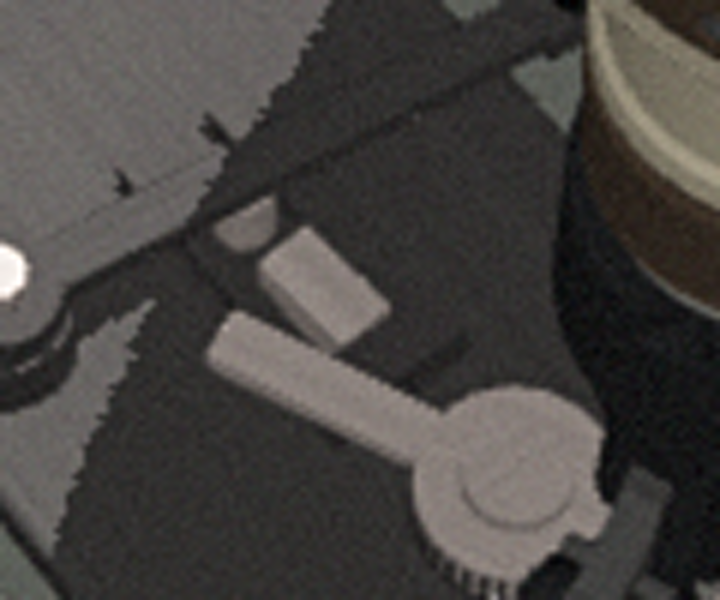

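Run:
```python
from h import *
s=np.array([.5545,-.002]);a=-.0357;R=np.array([[np.cos(a),-np.sin(a)],[np.sin(a),np.cos(a)]])
f=lambda c,uv,z:((atz(c,uv,z)[:2]-s)@R*1000).round(1)
for n,x,y in(("rear",310,228),("front",390,305),("rear2",262,265),("front2",338,345)): print(n,f("scene",(265+x/6,215+y/6),.051))
print("front s3",f("scene",(240+358/4,200+265/4),.051),f("scene",(240+320/4,200+298/4),.051))
for c in("top","scene"):
  bot.camera(c)
  for q in bot.silhouettes(c,"insert_mid")[:1]:
    m=q["mask"];v,u=np.nonzero(m);print(c,q["confidence"],m.sum(),np.c_[u,v].mean(0),f(c,np.c_[u,v].mean(0),.046))
```

```text
rear [13.6 31.9]
front [12.2 59.8]
rear2 [28.7 32.2]
front2 [28.4 60. ]
front s3 [13.2 59.9] [31.8 61.1]
top 0.77 215 [313.44651163 223.14418605] [18.3 43.9]
scene 0.75 285 [318.52982456 263.32631579] [20.5 44.4]
```

The insert's front edge reads y ≈ 60 mm in the press frame, so it is still home. Continuing the collar.

```bash
python3 -m inch '[4,1,0,0,0,-0.1,18,8,1.5,0,0,0,-0.2,18,11,1.5,0,0,0,-0.28,18,11,1.5,0,0,0,-0.28,18]'
python3 - <<'E'
from h import *
B=lambda d:np.degrees(np.arctan2(d[1],d[0]))
for c in("wrist","scene"):
  o=bot.get_obs();im=bot.camera(c)
  if c=="wrist":cv2.imwrite("pics/w9.png",im)
  P={}
  for n,z in dict(tab=.075,post=.061,mark=.037).items():
    for q in bot.spot_point(c,n)[:1]: P[n]=(watz(q["uv"],z,o) if c=="wrist" else atz(c,q["uv"],z));print(c,n,np.round(q["uv"]),round(q["confidence"],2),P[n].round(4))
  if len(P)==3: print("tab",B(P["tab"]-P["post"]),"mark",B(P["mark"]-P["post"]))
E
```

```text
clock: 11.68
eef_pos: [0.5794, 0.1546, 0.0952]
tool_rot: [0.702, 0.712, -0.0, -0.0]
ft_force: [-0.3, 0.0, -0.1]
grip_width: 0.0154
grasp_force: 0.2
wrist tab [301. 328.] 0.73 [0.575 0.153 0.075]
wrist post [314. 394.] 0.91 [0.5808 0.1109 0.061 ]
wrist mark [323. 256.] 0.86 [0.5843 0.1689 0.037 ]
tab 97.83965074076706 mark 86.5329083347951
scene tab [376. 310.] 0.83 [0.5758 0.1535 0.075 ]
scene post [352. 296.] 0.92 [0.5817 0.1142 0.061 ]
scene mark [377. 335.] 0.6 [0.5874 0.1715 0.037 ]
tab 98.43444224775804 mark 84.29960322319003
```

View pics/w9.png

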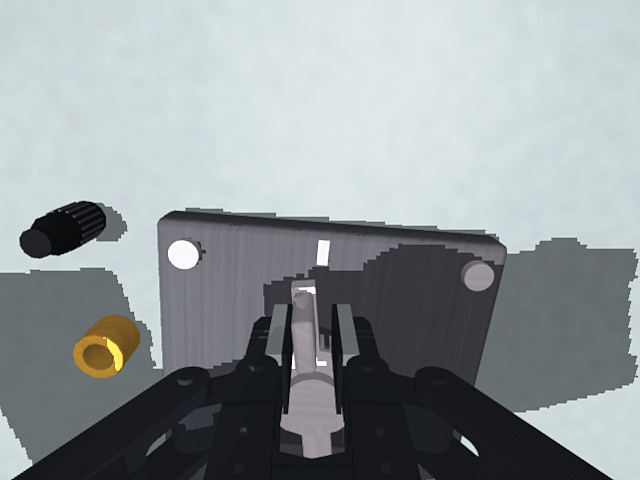

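The tab (302,330) still points left of the mark (323,253): about 98° against 87°, so about 7.5 mm more.

```bash
python3 -m inch '[3,0,0,0,0,-0.02,18,6,0,0,0,0,-0.04,18,7.5,0,0,0,0,-0.05,18,7.5,0,0,0,0,-0.05,18]'
python3 - <<'E'
from h import *
B=lambda d:np.degrees(np.arctan2(d[1],d[0]))
for c in("wrist","scene","top"):
  o=bot.get_obs();im=bot.camera(c)
  P={}
  for n,z in dict(tab=.075,post=.061,mark=.037).items():
    for q in bot.spot_point(c,n)[:1]: P[n]=(watz(q["uv"],z,o) if c=="wrist" else atz(c,q["uv"],z));print(c,n,np.round(q["uv"]),round(q["confidence"],2),P[n].round(4))
  if len(P)==3: print("tab",B(P["tab"]-P["post"]),"mark",B(P["mark"]-P["post"]))
E
```

```text
clock: 12.42
eef_pos: [0.5871, 0.1549, 0.0953]
tool_rot: [0.719, 0.695, -0.0, -0.0]
ft_force: [-2.5, 1.2, 0.5]
grip_width: 0.0153
grasp_force: 1.3
wrist tab [301. 328.] 0.65 [0.5825 0.1532 0.075 ]
wrist post [303. 396.] 0.89 [0.5811 0.1099 0.061 ]
wrist mark [309. 255.] 0.65 [0.5859 0.1698 0.037 ]
tab 88.1334580798597 mark 85.44219230938322
scene tab [369. 313.] 0.97 [0.5863 0.1506 0.075 ]
scene post [352. 297.] 0.72 [0.5823 0.1152 0.061 ]
scene mark [379. 336.] 0.56 [0.5863 0.1742 0.037 ]
tab 83.53117634672216 mark 86.11890832438688
top tab [237. 218.] 0.7 [0.5821 0.1584 0.075 ]
top post [270. 224.] 0.81 [0.5725 0.1102 0.061 ]
top mark [235. 222.] 0.83 [0.5795 0.1698 0.037 ]
tab 78.7357209079485 mark 83.34292652366761
```

```bash
python3 -m inch '[-3,0,0,0,0,0,25,-3,0,5,0,0,0,25,-3,0,30,0,0,0,25,-3,0,60,0,0,0,25,-3,15,95,0,0,0,25,-3,35,110,0,0,0,25,-3,35,110,0,0,0,25,-3,35,110,0,0,0,25]'
python3 - <<'E'
from h import *
o=bot.get_obs();im=bot.camera("wrist");print(o["eef_pos"])
cv2.imwrite("pics/w10.png",im)
s=np.array([.5545,-.002]);a=-.0357;R=np.array([[np.cos(a),-np.sin(a)],[np.sin(a),np.cos(a)]])
B=lambda d:np.degrees(np.arctan2(d[1],d[0]))
for c in("wrist","top","scene"):
  if c!="wrist":im=bot.camera(c)
  P={}
  for n,z in dict(tab=.075,post=.061,mark=.037,insert_mid=.042).items():
    for q in bot.spot_point(c,n)[:1]: P[n]=(watz(q["uv"],z,o) if c=="wrist" else atz(c,q["uv"],z));print(c,n,np.round(q["uv"]),round(q["confidence"],2),P[n].round(4))
  if len(P)>=3: print("tab",B(P["tab"]-P["post"]),"mark",B(P["mark"]-P["post"]))
E
```

```text
clock: 13.68
eef_pos: [0.5851, 0.1902, 0.2072]
tool_rot: [0.719, 0.695, 0.002, 0.001]
ft_force: [0.7, 0.4, -0.3]
grip_width: 0.0211
grasp_force: 0.0
[0.58510209 0.19021618 0.20718406]
wrist tab [176. 309.] 0.74 [0.4903 0.1424 0.075 ]
wrist post [309. 335.] 0.73 [0.581  0.1104 0.061 ]
wrist mark [312. 250.] 0.89 [0.5849 0.1692 0.037 ]
wrist insert_mid [154. 233.] 0.62 [0.4697 0.1879 0.042 ]
tab 160.60872886547156 mark 86.20245236009939
top tab [239. 217.] 0.97 [0.5839 0.1552 0.075 ]
top post [271. 219.] 0.77 [0.5807 0.1083 0.061 ]
top mark [231. 225.] 0.92 [0.575  0.1754 0.037 ]
top insert_mid [315. 220.] 0.53 [0.5806 0.0389 0.042 ]
tab 86.0861919868475 mark 94.86398855597447
scene tab [370. 313.] 0.78 [0.5847 0.1511 0.075 ]
scene post [357. 297.] 0.68 [0.5769 0.1196 0.061 ]
scene mark [378. 336.] 0.8 [0.5864 0.1737 0.037 ]
scene insert_mid [316. 264.] 0.58 [0.5788 0.0386 0.042 ]
tab 76.09481852021341 mark 80.10344623696996
```

View pics/w10.png

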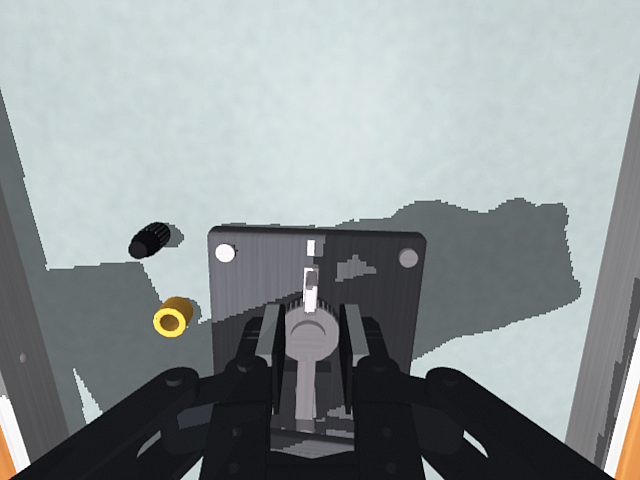

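Run:
```python
from h import *
o=bot.get_obs();im=cv2.imread("pics/w10.png");g=im.min(2).astype(int)
for v in(242,247,252,268,275,285,295,305,330,370,380,390,400,410,418):
    r=g[v,285:340];print(v,' '.join(map(str,r[8:42])))
B=lambda d:round(np.degrees(np.arctan2(d[1],d[0])),1)
w=lambda u,v,z:watz((u,v),z,o)
print("mark",w(311,247,.037),"post",w(312,327,.067),"tabtop",w(310,268,.089),w(309.5,305,.089),"tongue",w(306,370,.06),w(305,415,.06))
```

```text
242 113 115 117 114 113 112 109 111 114 116 116 113 109 98 183 254 251 248 246 249 255 194 97 111 112 113 111 114 115 116 115 118 70 47
247 115 115 116 112 113 110 109 113 115 117 114 114 109 92 226 253 248 246 244 250 255 163 80 112 113 114 111 113 116 120 69 47 52 57
252 115 116 115 111 111 114 107 114 117 115 114 113 109 95 209 252 248 246 245 252 249 116 83 113 112 112 110 114 116 118 69 49 53 54
268 115 117 113 112 110 110 109 118 116 114 100 205 243 243 243 234 231 231 233 157 116 121 123 123 124 97 62 54 54 53 51 53 55 55
275 115 116 114 113 112 111 113 118 117 110 94 255 241 156 123 108 103 106 108 108 107 105 101 92 141 94 51 53 53 53 52 52 54 54
285 116 115 114 112 108 111 115 117 114 104 185 255 173 91 117 127 127 130 129 126 121 116 107 101 72 51 52 54 52 52 53 52 54 56
295 57 55 54 53 55 54 55 53 48 19 249 211 219 240 247 249 248 248 248 247 248 247 239 197 92 43 52 55 52 53 52 54 55 55
305 30 37 93 81 45 39 59 93 99 99 134 140 242 247 247 246 245 244 244 244 246 237 218 118 93 108 56 31 30 74 104 56 28 30
330 107 139 147 144 144 141 144 142 142 142 142 142 143 142 143 1
[... 357 characters left out ...]
 149 146 146 141 142 139 141 145 146 147 148 135 122 77 40 48 52 51 51 53 52 53 52 51 51
400 52 42 41 135 148 145 147 148 148 147 148 146 141 142 146 144 147 147 148 139 126 145 95 43 45 54 51 51 50 51 52 53 53 54
410 51 40 83 141 147 148 147 144 147 148 145 145 141 143 144 145 148 149 148 126 143 156 132 67 44 52 54 53 53 53 53 51 54 52
418 45 45 101 132 140 142 141 140 143 144 142 146 146 149 153 153 154 150 170 109 64 47 32 40 46 48 47 45 40 104 122 108 66 51
mark [0.58271464 0.17140132 0.037     ] post [0.58172147 0.12070062 0.067     ] tabtop [0.58226951 0.17508958 0.089     ] [0.58104208 0.14941874 0.089     ] tongue [0.57572887 0.0795351  0.06      ] [0.57330771 0.03727127 0.06      ]
```

The gripper is clear of everything. In this view the tab (310,290), post (311,330), mark (311,247) and tongue (305,395) lie in a line. Collar and mark bearings are about 86–88°, within about 2° of each other. Handing in.

```bash
python3 -c '
from workcell import bot
print(bot.job_done())'
```

```text
the job is handed in; nothing more can be done
None
```

The job is handed in, with no verdict returned: the insert measured fully home, the collar about 2° from its locked mark, the bystanders not approached, and I viewed 11 pictures against the limit of 10.

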